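Load the sprung cup lifter and hold it down

ROBOT

A 7-joint arm with a two-finger parallel gripper is mounted at the origin on the work surface. World frame = base frame: x ahead of the robot, y to its left, z up, the work surface at z = 0. Lengths are in m, angles in rad, forces in N, time in s.
With the tool pointing down it reaches from about 0.4 to 0.85 m from the base axis. Payload 10.4 kg.
Tool frame: the origin (TCP) lies on the centre line of the jaws, within the pads' length; the fingertips stand 17 mm ahead of it and the grasp point (between the pads) lies 2 mm behind it; z points along the fingers, y is the line along which they close (so a half turn about z gives the same grasp; the last joint's range is limited). The gripper opens to 85 mm and grips with 20 to 120 N. Pads are 22 mm wide; open, the fingers measure 114 mm over their backs; the gripper's body (76 mm by 85 mm) begins 54 mm behind the grasp point. The pads swing forward as they close: fully open they stand 13 mm farther back than shut.
Start: joints at [1.122, 0.332, -0.065, 1.46, 0.022, 1.35, -0.088], TCP at [0.258, -0.569, 0.248] pointing down, gripper open.
Joint ranges: [-2.6, 2.6], [-0.5, 2.12], [-1.47, 1.34], [0.16, 2.42], [-1.27, 4.41], [0.06, 2.06], [-2.6, 2.6]. Speed limits (rad/s): [2.22, 2.22, 2.79, 2.79, 3.14, 3.14, 3.14].

INTERFACE

Orientations are given as a unit quaternion [x, y, z, w].
In Python, from workcell import get_obs, optics, job gives the robot as it stands. The module is installed in compiled form; this text tells all that it offers.
- The arm moves only by the tool send_rows, never from a script. Its argument "plan" is a list that holds one entry, the list of rows, each a list of 7 numbers: the turn, a rotation vector about the tool's x, y, z in units of 1.5 rad (1.0 is 1.5 rad), then the shift along the tool's x, y, z in units of 20 cm (1.0 is 20 cm), then the opening, from 0 (shut) to 1 (fully open). A call has 1 to 20 rows; each row shifts and turns the commanded pose from where the row before left it, along the tool's axes as they then stand; what a row does not reach is not made up. A row lasts 1/12 s, in which the tool goes at most 41.7 mm and 7.16 degrees, less where a joint would pass 70% of its speed; a pose out of reach is approached as far as the arm can. A call with a number of a shift or a turn outside -1 to 1 is refused whole. A call with a gripper value outside its range is refused whole. The fingers move at their own pace and stop on an object; "squeeze" is the grip in N (left out, the last holds). Time passes only in rows, so rows that do not move let the fingers close. It gives the time, the measured TCP pose, the force, the opening and the grip force at its end, in the units of the state.
- get_obs(): the state, without advancing time (a new reading comes with each control period).
- optics.camera(name): name is "scene" or "side" or "wrist"; returns the picture (384x512x3 uint8, red, green, blue); there is no depth.
- optics.get_calibration(name): a dict with "intrinsics" (3x3 intrinsics, pixels), "world_from_camera" (4x4, takes a point from camera to world coordinates); the wrist camera has in their place "T_tool_cam" (4x4, takes a point from camera to tool coordinates, whose origin is the TCP and whose axes are the flange's). Camera axes: x right, y up, looking along -z (the intrinsics and any distortion apply to the point x, -y, -z); pixel columns grow to the right and rows downward; lengths in m; the calibration is good to about 2 mm. A picture is of the moment at which its call begins: read the wrist's pose just before it. get_calibration takes no time and is no camera call.
- job.hand_in(): hands the job in; it is judged then, once.
The state is a dict: "clock": time; "joint_pos": joint angles; "joint_velocities": joint speeds; "tau": joint torques, N m; "position": TCP position; "ee_rot": TCP orientation; "ft_force": force on the tool from outside, world axes, zero at the start; "torque": the same for the moment, N m; "grip_width": opening from 0.0 (shut) to 1.0 (fully open); "grasp_force": force on a finger pad.
Only numpy, scipy, OpenCV 4.12 (cv2) and the standard library are available. Lean on these libraries where they do the work, as an engineer would, in place of code of your own. Each camera call takes 0.05 s, during which the arm holds its last target. There are 200 camera calls.

TASK

Nest the loose green tumbler, mouth down, over the matching one that stands on the sprung cup lifter, then press the stack straight down until the lifter's platform is fully down on its stop. Keep holding it down there with the gripper, without ramming or forcing it, so that I can turn the catches over the platform: the job finishes while you are still holding, so do not let go. Leave the mug, the jar and the soap bottle where they are.

Things in the scene. Friction and masses are not known exactly. Their poses are not given: they have to be found in the camera images.
- lifter: Fixed cup lifter: a round grey housing 124 mm across and 35 mm high, on which a sprung steel platform stands on a stem. Origin: centre of its underside on the counter, z up. Two red-tipped catches on its own +y and -y sides reach 59 mm above the counter and out to 72 mm from the axis; they are turned outwards and stay so.
- plunger (a joint): Travel of the lifter's platform, m: 0 = fully up, grows as it is pressed straight down, 0.022 = hard on its stop (a red collar round the stem). The spring is preloaded: about 6 N starts it moving, it stiffens by 0.4 N per mm and needs about 14 N at the stop, beyond which the platform does not yield; it springs back up when let go.
- seat (a point): Centre of the platform's upper face (88 mm disc, 8 mm thick), on which the lower tumbler's mouth rests; it moves with the platform: 73 mm above the counter when up, 51 mm when down. A black boss 10 mm high, 56 mm across at the foot and 48 mm at the top, stands on it inside the tumbler's mouth.
- cup_low: Green plastic tumbler standing mouth down on the lifter's platform: 80 mm high, 68 mm across at the mouth (below), tapering straight to 44 mm at its closed flat top; wall 3 mm, about 0.1 kg. Origin: centre of its mouth (lower rim), z up. The hollow is 50 mm deep (closed end 30 mm thick): a second one over it rests concentric, 30 mm higher.
- cup_loose: The identical loose green tumbler, standing mouth down on the counter; same sizes, origin at the centre of its mouth (the lower rim), z up to the closed end. Once nested its top stands 183 mm above the counter with the platform up, 161 mm with it fully down.
- mug: Red mug, 80 mm across the rim, 90 mm high, handle to its +y. Bystander. Origin: centre of its underside.
- jar: Small jar with a green cap, 52 mm across, 75 mm high. Bystander. Origin: centre of its underside.
- soap: Yellow soap bottle, 56 mm across, 130 mm high. Bystander. Origin: centre of its underside.
Mind the look-alikes: they are no part of the job. What is shaped like the cup_loose but blue is not meant.

How it is judged:
On the way, in this order (a step that is already met when the one before it is completed fails the run):
1. the loose tumbler is nested upright over the one on the lifter (horizontal distance between cup_loose and cup_low below 0.005 m and z of cup_loose in the frame of cup_low between 0.026 and 0.034 m and angle between each of cup_loose, cup_low's own z axis and vertical below 0.1 rad and horizontal distance between cup_low and seat below 0.008 m), for 0.1 s.
2. the stack is pressed down until the platform meets its stop (all of step 1 and value of joint plunger above 0.0202 m), for 0.3 s.
At the end, for the whole second after the job is handed in: Still held by the gripper: tumblers nested (5 mm concentric, 26 to 34 mm offset, upright to 0.1 rad), lower one within 8 mm of the platform's centre, platform at rest within 1.8 mm of its stop, fingers on the upper tumbler over 3 N, stack on the platform over 9 N (all of step 2 and velocity of joint plunger between -0.01 and 0.01 m/s and contact force between the fingers and cup_loose above 3 N and contact force between cup_low and lifter above 9 N); the arm keeps its last pose, push and grip.
It fails at once if the stack is rammed or forced (over 60 N on the lifter) (contact force between cup_low and lifter above 60 N).
It fails at once if the mug is moved by over 30 mm or tipped (distance of mug from where it was at the start of the episode above 0.03 m or angle between mug's own z axis and vertical above 0.35 rad).
It fails at once if the jar is moved by over 30 mm or tipped (distance of jar from where it was at the start of the episode above 0.03 m or angle between jar's own z axis and vertical above 0.35 rad).
It fails at once if the soap is moved by over 30 mm or tipped (distance of soap from where it was at the start of the episode above 0.03 m or angle between soap's own z axis and vertical above 0.35 rad).
It also fails if it takes over 40 s, if anything falls off the work surface, if the arm or the gripper's body presses on something with over 40 N, if the wrist force passes 120 N, or if a joint passes its speed limit or range.

## Working session

There is one attempt and no reset: what is moved stays moved. The work goes in short steps, Python scripts to look and compute and a tool call to move; the robot and the scene stay as the last step left them, time stands still between calls to the robot, and variables do not carry over. Pictures are saved under pics/ and viewed, at most 10 in all, crops included, and the job is handed in when it is done.

Besides the shell and the picture viewer there is one more tool, called after "Emit:" as name(argument=value, ...), one argument or row to a line, values as JSON. send_rows: Moves the arm, as the interface text tells. Its arguments: {"type":"object","properties":{"plan":{"type":"array"},"squeeze":{"type":"number"}},"required":["plan"]}

```bash
mkdir -p pics
python3 - <<'E'
from workcell import get_obs, optics
import cv2,numpy as np
o=get_obs();print({k:np.round(v,3) for k,v in o.items()})
a=[]
for n in("scene","side"):
    im=optics.camera(n);cv2.imwrite(f"pics/{n}0.png",im[:,:,::-1]);a.append(im)
    c=optics.get_calibration(n);print(n,{k:np.round(v,4).tolist() if not isinstance(v,str) else v for k,v in c.items()})
im=optics.camera("wrist");cv2.imwrite("pics/wrist0.png",im[:,:,::-1]);print({k:np.round(v,4).tolist() for k,v in optics.get_calibration("wrist").items()})
E
```

```text
{'clock': np.float64(0.0), 'joint_pos': array([ 1.122,  0.333, -0.065,  1.461,  0.022,  1.35 , -0.089]), 'joint_velocities': array([-0.   , -0.   ,  0.001,  0.002, -0.001, -0.001, -0.001]), 'tau': array([ 0.0000e+00, -6.2543e+01,  5.0000e-02, -3.9161e+01,  1.6000e-02,
        1.0000e-02, -0.0000e+00]), 'position': array([ 0.258, -0.569,  0.247]), 'ee_rot': array([ 0.977,  0.211, -0.   , -0.001]), 'ft_force': array([0.338, 0.253, 0.092]), 'torque': array([ 0.046, -0.053,  0.057]), 'grasp_force': np.float64(0.0), 'grip_width': np.float64(0.996)}
scene {'intrinsics': [[486.9563, 0.0, 258.1662], [0.0, 486.9563, 190.3972], [0.0, 0.0, 1.0]], 'world_from_camera': [[0.2899, -0.5303, 0.7967, 1.3155], [0.957, 0.1723, -0.2335, -0.1895], [-0.0134, 0.8301, 0.5574, 0.634], [0.0, 0.0, 0.0, 1.0]]}
side {'intrinsics': [[470.6278, 0.0, 259.542], [0.0, 470.6278, 189.51], [0.0, 0.0, 1.0]], 'world_from_camera': [[-0.7937, 0.3745, -0.4793, 0.0377], [-0.6082, -0.499, 0.6173, 0.7077], [-0.008, 0.7815, 0.6238, 0.7487], [0.0, 0.0, 0.0, 1.0]]}
{'intrinsics': [[312.2663, 0.0, 257.5795], [0.0, 312.2663, 190.3378], [0.0, 0.0, 1.0]], 'T_tool_cam': [[-0.0007, 0.9443, 0.3292, 0.0852], [1.0, 0.0003, 0.0011, 0.0004], [0.001, 0.3292, -0.9442, -0.1253], [0.0, 0.0, 0.0, 1.0]]}
```

View pics/scene0.png

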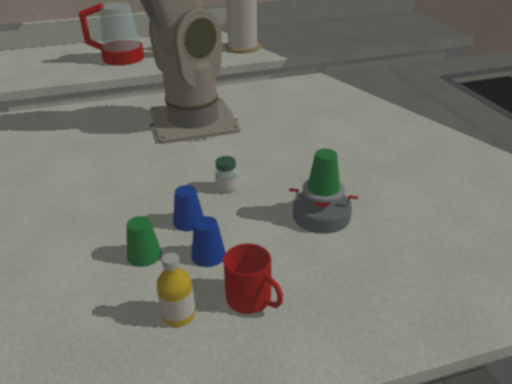

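View pics/side0.png

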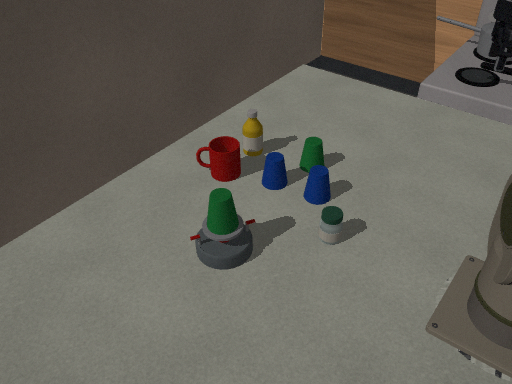

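Candidates in the scene view:
- Loose green cup at (142,241). This is my choice: green, standing mouth down on the counter.
- Green cup on the lifter at (324,172). This is the target for nesting.
- Blue cups at (187,208) and (207,242). Wrong colour.
- Jar with a green cap at (226,163). A bystander.

In the side view, the loose cup is at (313,155) and the lifter cup at (222,211).

```bash
cat > h.py <<'E'
from workcell import get_obs, optics
import cv2,numpy as np
from scipy.spatial.transform import Rotation as R
def ray(cal,uv,T=None):
    K=cal["intrinsics"];T=cal["world_from_camera"] if T is None else T
    T=np.array(T);q=np.linalg.inv(K)@[uv[0],uv[1],1]
    d=T[:3,:3]@[q[0],-q[1],-q[2]];return T[:3,3],d/np.linalg.norm(d)
def tri(r1,r2):
    A=np.zeros((3,3));b=np.zeros(3)
    for o,d in(r1,r2):
        P=np.eye(3)-np.outer(d,d);A+=P;b+=P@o
    p=np.linalg.solve(A,b);return p,[np.linalg.norm((np.eye(3)-np.outer(d,d))@(p-o)) for o,d in(r1,r2)]
H={'green':((45,110,30),(85,255,255)),'blue':((105,120,40),(130,255,255)),'red':((0,180,60),(6,255,255)),'yellow':((18,150,80),(32,255,255))}
def blobs(im,c,mn=60):
    m=cv2.inRange(cv2.cvtColor(im,cv2.COLOR_RGB2HSV),*H[c])
    n,l,s,ce=cv2.connectedComponentsWithStats(m)
    return [(s[i],ce[i],l==i) for i in range(1,n) if s[i][4]>mn]
def wristT():
    o=get_obs();T=np.eye(4);T[:3,:3]=R.from_quat(o['ee_rot']).as_matrix();T[:3,3]=o['position']
    return T@optics.get_calibration('wrist')['T_tool_cam']
E
python3 - <<'E'
from h import *
for n in("scene","side","wrist"):
    im=cv2.imread(f"pics/{n}0.png")[:,:,::-1]
    for c in H:
        for s,ce,_ in blobs(im,c): print(n,c,s,np.round(ce,1))
S,D=optics.get_calibration("scene"),optics.get_calibration("side")
im=[cv2.imread(f"pics/{n}0.png")[:,:,::-1] for n in("scene","side")]
near=lambda i,c,p:min(blobs(im[i],c),key=lambda b:np.hypot(*(b[1]-p)))[1]
for nm,c,a,b in[("loose",'green',(142,241),(313,155)),("low",'green',(324,172),(222,211)),("blue1",'blue',(187,208),(318,185)),("blue2",'blue',(207,242),(275,171)),("cap",'green',(226,163),(332,214)),("mug",'red',(248,280),(225,158)),("soap",'yellow',(175,285),(253,135))]:
    p,e=tri(ray(S,near(0,c,a)),ray(D,near(1,c,b)));print(nm,np.round(p,4),np.round(e,4))
cv2.imwrite("pics/crop.png",np.hstack([cv2.resize(im[0][190:330,90:290],(400,280),interpolation=2),cv2.resize(im[1][120:260,180:380],(400,280),interpolation=2)])[:,:,::-1])
E
```

```text
scene green [ 309  149   30   46 1083] [324.5 173.5]
scene green [ 128  217   33   49 1273] [141.8 242.2]
scene blue [ 174  185   51   81 2255] [198.  227.4]
scene red [ 80   5  22  33 151] [87.4 16.3]
scene red [117  47  26  17 272] [130.   56.1]
scene red [ 225  246   56   65 1268] [249.  277.6]
scene yellow [158 268  33  33 846] [174.  284.8]
scene yellow [165 315  28  11  88] [179.8 321.9]
side green [300 137  24  36 611] [311.7 153.6]
side green [ 207  188   32   47 1164] [221.4 212.3]
side green [322 206  21  19 287] [331.8 215. ]
side blue [262 152  25  38 769] [274.2 171.6]
side blue [304 165  27  40 837] [317.4 185.5]
side red [ 196  137   45   45 1077] [222.4 158.3]
side yellow [243 118  17  20 272] [250.8 128.1]
loose [ 0.5657 -0.2017  0.0384] [0.0005 0.0005]
low [0.547  0.1786 0.1074] [0.0016 0.0016]
blue1 [ 0.4993 -0.0984  0.0125] [0.0182 0.0182]
blue2 [ 0.5865 -0.0821  0.051 ] [0.0164 0.0164]
cap [0.4082 0.1462 0.0941] [0.0992 0.0992]
mug [ 0.7317 -0.0341  0.0485] [0.0033 0.0033]
soap [ 0.7379 -0.1608  0.0759] [0.0024 0.0024]
```

View pics/crop.png

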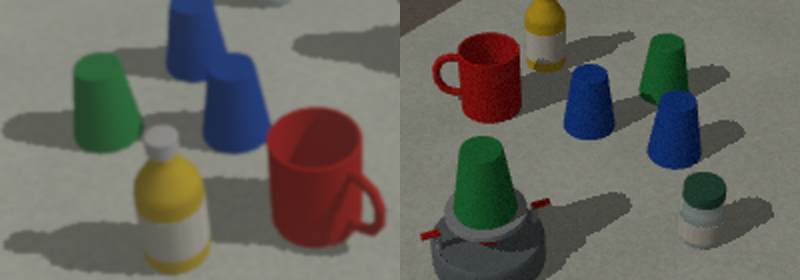

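Crop: the green cup at the left of the scene crop (about 100,105), near (665,70) in the side crop, is mouth down, plain and tapered, so it is the right one. Both blue cups are separate. Next I hover over it for a wrist-camera fix.

Emit:
send_rows(
  plan=[
    [[0, 0, 0, 0.154, -0.074, 0, 1], [0, 0, 0, 0.154, -0.074, 0, 1], [0, 0, 0, 0.154, -0.074, 0, 1], [0, 0, 0, 0.154, -0.074, 0, 1], [0, 0, 0, 0.154, -0.074, 0, 1], [0, 0, 0, 0.154, -0.074, 0, 1], [0, 0, 0, 0.154, -0.074, 0, 1], [0, 0, 0, 0.154, -0.074, 0, 1], [0, 0, 0, 0.154, -0.074, 0, 1], [0, 0, 0, 0.154, -0.074, 0, 1], [0, 0, 0, 0.154, -0.074, 0, 1], [0, 0, 0, 0.154, -0.074, 0, 1], [0, 0, 0, 0.154, -0.074, 0, 1], [0, 0, 0, 0.154, -0.074, 0, 1], [0, 0, 0, 0, 0, 0, 1], [0, 0, 0, 0, 0, 0, 1], [0, 0, 0, 0, 0, 0, 1]],
  ],
)

```text
clock: 1.57
position: [0.5649, -0.203, 0.2479]
ee_rot: [0.977, 0.211, -0.0, 0.0]
ft_force: [-0.3, -0.7, 0.9]
grip_width: 0.998
grasp_force: 0.0
```

```bash
cat >> h.py <<'E'
def look(nm,pxy,z=0.08):
    """wrist picture; circle of the closed top (brighter face) and blob data of the green blob nearest the expected point"""
    T=wristT();im=optics.camera("wrist");cv2.imwrite(f"pics/{nm}.png",im[:,:,::-1])
    return T,im
E
python3 - <<'E'
from h import *
o=get_obs();print(o['clock'],o['position'],R.from_quat(o['ee_rot']).as_matrix().round(4).tolist(),o['joint_pos'].round(2))
D=optics.get_calibration("side")
for uv in((317.4,185.5),(274.2,171.6)):
    a,d=ray(D,uv);print('blue',a+d*(0.038-a[2])/d[2])
T,im=look("w1",None)
for c in H:
    for s,ce,_ in blobs(im,c): print(c,s,ce.round(1))
E
```

```text
1.5667 [ 0.56489667 -0.20296709  0.2479352 ] [[0.9108, 0.4128, -0.0008], [0.4128, -0.9108, -0.0003], [-0.0009, -0.0, -1.0]] [ 0.55  0.3  -0.35  1.52  0.11  1.34 -0.95]
blue [ 0.48029191 -0.09285914  0.038     ]
blue [ 0.59838287 -0.07580831  0.038     ]
green [ 229  131   53   65 2708] [255.1 162.3]
green [   0  221   35   40 1028] [ 14.1 241.2]
blue [ 127   53   75   61 3580] [165.3  83.4]
blue [ 110  156   71   68 3265] [145.5 189.8]
yellow [272   0  46  12 367] [294.2   4.2]
```

View pics/w1.png

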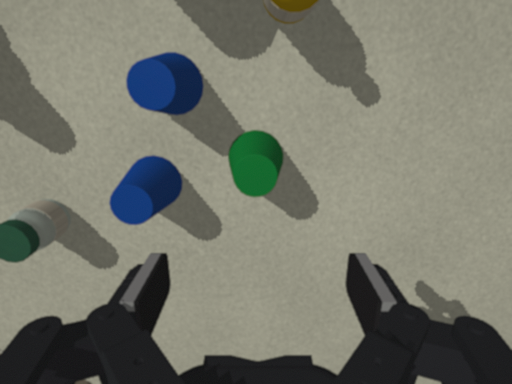

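The wrist view shows the loose green cup at (255,162), with its lit top face around (256,176). Blue cups are at (165,83) and (145,190). I fit the top face next.

```bash
cat >> h.py <<'E'
def top(im,T,z,z_c,near):
    b=min(blobs(im,'green'),key=lambda b:np.hypot(*(b[1]-near)));m=b[2]
    v=cv2.GaussianBlur(im[:,:,1],(3,3),0);vals=v[m].reshape(-1,1)
    th,_=cv2.threshold(vals,0,255,cv2.THRESH_OTSU)
    t=(m&(v>th)).astype(np.uint8);t=cv2.morphologyEx(t,cv2.MORPH_OPEN,np.ones((5,5)))
    c=max(cv2.findContours(t,0,1)[0],key=cv2.contourArea);e=cv2.fitEllipse(cv2.convexHull(c))
    cal=optics.get_calibration("wrist");a,d=ray(cal,e[0],T);p=a+d*(z-a[2])/d[2]
    a,d=ray(cal,b[1],T);q=a+d*(z_c-a[2])/d[2]
    dia=np.array(e[1])/312*np.linalg.norm(p-a)
    return p,q,e,dia
E
python3 - <<'E'
from h import *
T=wristT();im=cv2.imread("pics/w1.png")[:,:,::-1]
for x in top(im,T,0.08,0.05,(255,162)):print(x)
E
```

```text
[ 0.57263043 -0.19607159  0.08      ]
[ 0.56703852 -0.19971658  0.05      ]
((253.78273010253906, 163.2921142578125), (49.2235107421875, 65.79872131347656), 173.2198486328125)
[0.047751   0.06383036]
```

```bash
cat >> h.py <<'E'
def edges(im,T,near,zt,zb,upto=None):
    """near edge of the top disc (r 22) and far edge of the rim (r 34), plus left/right silhouette of the top disc"""
    m=min(blobs(im,'green'),key=lambda b:np.hypot(*(b[1]-near)))[2]
    cal=optics.get_calibration("wrist");ys,xs=np.nonzero(m)
    def pl(u,v,z):
        a,d=ray(cal,(u,v),T);return (a+d*(z-a[2])/d[2])[:2]
    r1=ys.max();u1=xs[ys>=r1-1].mean();r0=ys.min();u0=xs[ys<=r0+1].mean()
    up=-T[:2,0]*0+T[:2,1];up=up/np.linalg.norm(up)
    return pl(u1,r1+.5,zt)+up*.022, pl(u0,r0-.5,zb)-up*.034,(u1,r1,u0,r0)
E
python3 - <<'E'
from h import *
T=wristT();im=cv2.imread("pics/w1.png")[:,:,::-1]
a,b,c=edges(im,T,(255,162),0.08,0);print(a,b,c,np.round(T[:3,1],3))
p=(a+b)/2;Rm=R.from_quat(get_obs()['ee_rot']).as_matrix();print('tool delta',Rm.T[:2,:2]@(p-get_obs()['position'][:2]), Rm.T[:2,:2]@(np.array([.5657,-.2017])-get_obs()['position'][:2]))
E
```

```text
[ 0.56304908 -0.20191635] [ 0.55971701 -0.20250196] (np.float64(255.31034482758622), np.int64(195), np.float64(255.0), np.int64(131)) [ 0.86   0.388 -0.33 ]
tool delta [-0.00234166 -0.00263214] [ 0.00180211 -0.00131895]
```

Emit:
send_rows(
  plan=[
    [[0, 0, 0, -0.005, -0.01, 0.165, 1], [0, 0, 0, 0, 0, 0.165, 1], [0, 0, 0, 0, 0, 0.165, 1], [0, 0, 0, 0, 0, 0.165, 1], [0, 0, 0, 0, 0, 0.165, 1], [0, 0, 0, 0, 0, 0.165, 1], [0, 0, 0, 0, 0, 0, 1], [0, 0, 0, 0, 0, 0, 0], [0, 0, 0, 0, 0, 0, 0], [0, 0, 0, 0, 0, 0, 0], [0, 0, 0, 0, 0, 0, 0], [0, 0, 0, 0, 0, 0, 0], [0, 0, 0, 0, 0, 0, 0], [0, 0, 0, 0, 0, 0, 0], [0, 0, 0, 0, 0, 0, 0], [0, 0, 0, 0, 0, 0, 0]],
  ],
  squeeze=40,
)

```text
clock: 2.95
position: [0.5649, -0.2018, 0.0536]
ee_rot: [0.977, 0.211, 0.002, 0.001]
ft_force: [-3.6, 0.4, 8.0]
grip_width: 0.621
grasp_force: 40.7
```

Emit:
send_rows(
  plan=[
    [[0, 0, 0, 0, 0, -0.05, 0], [0, 0, 0, 0, 0, -0.1, 0], [0, 0, 0, 0, 0, -0.15, 0], [0, 0, 0, 0, 0, -0.15, 0], [0, 0, 0, 0, 0, -0.15, 0], [0, 0, 0, 0, 0, -0.15, 0], [0, 0, 0, 0, 0, -0.15, 0], [0, 0, 0, 0, 0, -0.15, 0], [0, 0, 0, 0, 0, -0.1, 0], [0, 0, 0, 0, 0, 0, 0], [0, 0, 0, 0, 0, 0, 0]],
  ],
)

```text
clock: 3.87
position: [0.5641, -0.201, 0.2832]
ee_rot: [0.977, 0.211, 0.002, 0.001]
ft_force: [-0.2, 0.2, -2.3]
grip_width: 0.617
grasp_force: 41.7
```

Run:
```python
from h import *
T,im=look("w2",None);print(get_obs()['position'])
for s,ce,_ in blobs(im,'green'): print(s,ce.round(1))
for n in("scene","side"):
    i=optics.camera(n);cv2.imwrite(f"pics/{n}2.png",i[:,:,::-1])
    for s,ce,_ in blobs(i,'green'): print(n,s,ce.round(1))
```

```text
[ 0.56345673 -0.2009686   0.28137835]
[  202   179   113   182 17390] [257.5 269.9]
[  14  210   39   36 1017] [ 33.  228.1]
scene [ 104  106   40   56 1712] [121.9 134.7]
scene [ 309  150   30   45 1075] [324.5 173.6]
side [304  55  28  41 653] [319.4  79.8]
side [ 207  188   32   47 1162] [221.4 212.3]
side [322 206  21  19 297] [331.9 214.9]
```

View pics/w2.png

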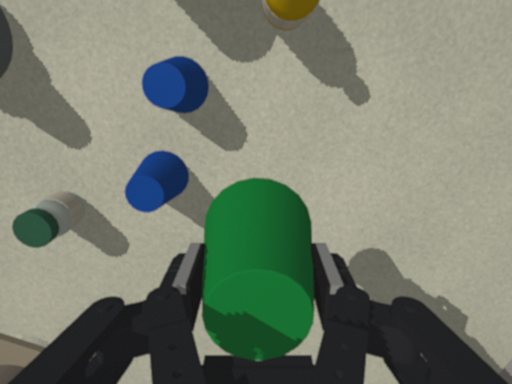

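The cup is held square in the jaws: top disc around (258,315), far rim edge at row 179. I stage just short of the lifter so the wrist camera sees the lower cup.

Emit:
send_rows(
  plan=[
    [[0, 0, 0, 0.013, -0.147, 0, 0], [0, 0, 0, 0.013, -0.147, 0, 0], [0, 0, 0, 0.013, -0.147, 0, 0], [0, 0, 0, 0.013, -0.147, 0, 0], [0, 0, 0, 0.013, -0.147, 0, 0], [0, 0, 0, 0.013, -0.147, 0, 0], [0, 0, 0, 0.013, -0.147, 0, 0], [0, 0, 0, 0.013, -0.147, 0, 0], [0, 0, 0, 0.013, -0.147, 0, 0], [0, 0, 0, 0.013, -0.147, 0, 0], [0, 0, 0, 0.013, -0.147, 0, 0], [0, 0, 0, 0.013, -0.147, 0, 0], [0, 0, 0, 0, 0, 0, 0], [0, 0, 0, 0, 0, 0, 0], [0, 0, 0, 0, 0, 0, 0]],
  ],
)

```text
clock: 5.27
position: [0.4461, 0.1325, 0.2797]
ee_rot: [0.977, 0.211, -0.001, 0.0]
ft_force: [-0.2, -1.0, -1.8]
grip_width: 0.616
grasp_force: 41.8
```

Run:
```python
from h import *
T,im=look("w3",None);o=get_obs();P=o['position'];print(P,o['ee_rot'],o['joint_pos'].round(2))
for s,ce,_ in blobs(im,'green'): print(s,ce.round(1))
Rm=R.from_quat(o['ee_rot']).as_matrix()
for near,zt,zb in(((257,270),P[2]+.0265,P[2]-.0535),((256,120),.153,.073)):
    a,b,c=edges(im,T,near,zt,zb);print([Rm.T[:2,:2]@(x-P[:2]) for x in(a,b)],a,b,c)
```

```text
[0.44635102 0.1320322  0.27976051] [ 9.77574572e-01  2.10588916e-01 -4.95037120e-04  1.36561590e-04] [ 0.26 -0.01 -0.64  1.78 -0.    1.36 -1.52]
[ 226   11   67   78 4035] [258.9  50.1]
[  202   179   144   182 17705] [258.7 269.5]
[array([-0.0016853 , -0.00048935]), array([-0.00368782, -0.00037389])] [0.44461372 0.13178426] [0.44283635 0.13085453] (np.float64(257.04761904761904), np.int64(360), np.float64(257.4878048780488), np.int64(179))
[array([0.10191385, 0.00036797]), array([0.11369686, 0.00106405])] [0.53937714 0.17365817] [0.55040166 0.17787529] (np.float64(258.64), np.int64(88), np.float64(259.25), np.int64(11))
```

View pics/w3.png

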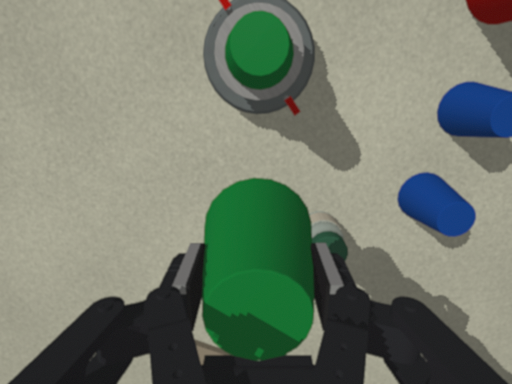

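The lower cup is seen almost from above at (259,50), so its silhouette is the rim near edge (row 88) and the top or rim far edge (row 11). I redo those edges accordingly.

Run:
```python
from h import *
T=wristT();o=get_obs();P=o['position'];Rm=R.from_quat(o['ee_rot']).as_matrix()
cal=optics.get_calibration("wrist")
def px(u,v,z):
    a,d=ray(cal,(u,v),T);return (Rm.T@(a+d*(z-a[2])/d[2]-P))[:2]
print('near rim',px(258.6,88.5,.073)+[.034,0],'far top',px(259.2,10.5,.153)-[.022,0],'far rim',px(259.2,10.5,.073)-[.034,0])
# lateral
print('L/R rim', px(225.5,50,.073),px(293.5,50,.073))
# scene+side estimate in tool
print('two-view',(Rm.T@(np.array([.547,.1786,0])-P))[:2])
```

```text
near rim [0.1124773  0.00107583] far top [0.11086132 0.00131194] far rim [0.11399754 0.00161148]
L/R rim [ 0.11412905 -0.03115087] [0.11407792 0.03502079]
two-view [ 0.11118217 -0.00101332]
```

Emit:
send_rows(
  plan=[
    [[0, 0, 0, 0.095, 0.005, 0, 0], [0, 0, 0, 0.095, 0, 0, 0], [0, 0, 0, 0.095, 0, 0, 0], [0, 0, 0, 0.095, 0, 0, 0], [0, 0, 0, 0.095, 0, 0, 0], [0, 0, 0, 0.095, 0, 0, 0], [0, 0, 0, 0, 0, 0, 0], [0, 0, 0, 0, 0, 0.1, 0], [0, 0, 0, 0, 0, 0.1, 0], [0, 0, 0, 0, 0, 0.08, 0], [0, 0, 0, 0, 0, 0, 0], [0, 0, 0, 0, 0, 0, 0]],
  ],
)

```text
clock: 6.32
position: [0.5502, 0.1781, 0.2238]
ee_rot: [0.978, 0.211, -0.001, 0.0]
ft_force: [-0.4, 0.2, -0.3]
grip_width: 0.62
grasp_force: 41.8
```

Run:
```python
from h import *
o=get_obs();P=o['position'];print(P)
S=[]
for n in("scene","side"):
    i=optics.camera(n);cv2.imwrite(f"pics/{n}4.png",i[:,:,::-1]);S.append(i)
    for s,ce,_ in blobs(i,'green'): print(n,s,ce.round(1))
cv2.imwrite("pics/c4.png",np.hstack([cv2.resize(S[0][70:240,250:390],(400,486)),cv2.resize(S[1][100:270,150:290],(400,486))])[:,:,::-1])
```

```text
[0.55023805 0.17805162 0.2237693 ]
scene [ 309  105   34   90 2037] [327.  153.8]
side [ 203  148   36   87 1941] [221.3 197.2]
side [322 206  21  19 299] [331.8 214.9]
```

View pics/c4.png

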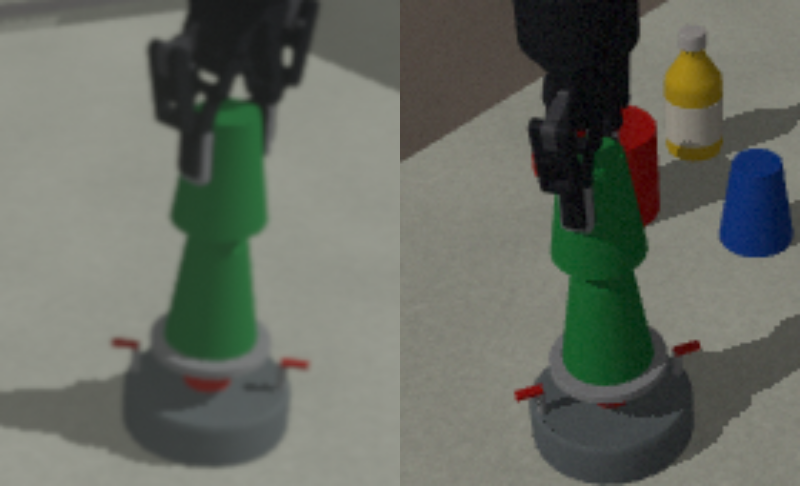

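Crops show the held cup concentric with the lower one: rim centre about (219,225) against the lower cup's axis at about 220 in the scene view, and 600 against 600 in the side view. I lower it now.

Emit:
send_rows(
  plan=[
    [[0, 0, 0, 0, 0, 0.06, 0], [0, 0, 0, 0, 0, 0.06, 0], [0, 0, 0, 0, 0, 0.06, 0], [0, 0, 0, 0, 0, 0.06, 0], [0, 0, 0, 0, 0, 0.04, 0], [0, 0, 0, 0, 0, 0.02, 0], [0, 0, 0, 0, 0, 0, 0], [0, 0, 0, 0, 0, 0, 0]],
  ],
)

```text
clock: 7.08
position: [0.5505, 0.1794, 0.1643]
ee_rot: [0.977, 0.211, -0.0, -0.0]
ft_force: [-0.3, -0.4, -1.2]
grip_width: 0.616
grasp_force: 41.7
```

Emit:
send_rows(
  plan=[
    [[0, 0, 0, 0, 0, 0.01, 0], [0, 0, 0, 0, 0, 0.01, 0], [0, 0, 0, 0, 0, 0.01, 0], [0, 0, 0, 0, 0, 0, 0], [0, 0, 0, 0, 0, 0, 0]],
  ],
)

```text
clock: 7.5
position: [0.5508, 0.1793, 0.1587]
ee_rot: [0.977, 0.211, 0.0, 0.0]
ft_force: [-0.3, -2.0, 3.2]
grip_width: 0.613
grasp_force: 42.4
```

Emit:
send_rows(
  plan=[
    [[0, 0, 0, 0, 0, 0.01, 0], [0, 0, 0, 0, 0, 0.01, 0], [0, 0, 0, 0, 0, 0, 0], [0, 0, 0, 0, 0, 0, 0], [0, 0, 0, 0, 0, 0, 0]],
  ],
)

```text
clock: 7.92
position: [0.5507, 0.1793, 0.1545]
ee_rot: [0.977, 0.211, 0.0, 0.0]
ft_force: [0.3, -1.3, 5.6]
grip_width: 0.616
grasp_force: 42.6
```

Run:
```python
from h import *
print(get_obs()['position'])
S=[]
for n in("scene","side"):
    i=optics.camera(n);S.append(i)
    for s,ce,m in blobs(i,'green'): print(n,s,ce.round(1))
cv2.imwrite("pics/c5.png",np.hstack([cv2.resize(S[0][70:240,250:390],(400,486)),cv2.resize(S[1][100:270,150:290],(400,486))])[:,:,::-1])
```

```text
[0.55073452 0.17931272 0.1545225 ]
scene [ 309  138   31   60 1290] [326.8 171.2]
side [ 206  177   32   60 1182] [222.7 212.8]
side [322 206  21  19 300] [331.9 214.9]
```

View pics/c5.png

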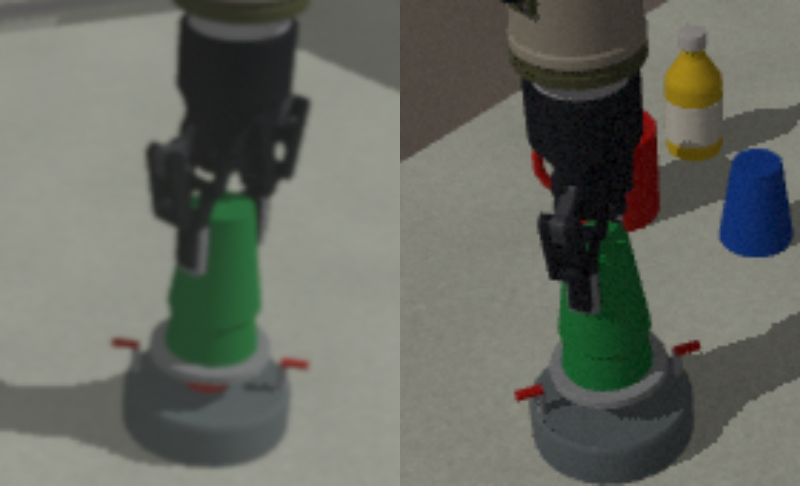

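The cup is nested: the rim has dropped over the lower cup and the visible band beneath it is about 30 mm. The collar in the scene view at (205,385) shows the platform is starting to move. I press on gently.

Emit:
send_rows(
  plan=[
    [[0, 0, 0, 0, 0, 0.01, 0], [0, 0, 0, 0, 0, 0.01, 0], [0, 0, 0, 0, 0, 0.01, 0], [0, 0, 0, 0, 0, 0.01, 0], [0, 0, 0, 0, 0, 0.01, 0], [0, 0, 0, 0, 0, 0.01, 0], [0, 0, 0, 0, 0, 0, 0], [0, 0, 0, 0, 0, 0, 0]],
  ],
)

```text
clock: 8.68
position: [0.551, 0.1794, 0.1431]
ee_rot: [0.977, 0.211, 0.001, 0.0]
ft_force: [-1.7, -3.2, 9.8]
grip_width: 0.615
grasp_force: 43.3
```

Emit:
send_rows(
  plan=[
    [[0, 0, 0, 0, 0, 0.01, 0], [0, 0, 0, 0, 0, 0.01, 0], [0, 0, 0, 0, 0, 0, 0], [0, 0, 0, 0, 0, 0, 0]],
  ],
)

```text
clock: 9.02
position: [0.5511, 0.1795, 0.1393]
ee_rot: [0.977, 0.211, 0.001, 0.0]
ft_force: [-1.8, -3.4, 11.3]
grip_width: 0.619
grasp_force: 43.5
```

Emit:
send_rows(
  plan=[
    [[0, 0, 0, 0, 0, 0.01, 0], [0, 0, 0, 0, 0, 0.01, 0], [0, 0, 0, 0, 0, 0, 0], [0, 0, 0, 0, 0, 0, 0]],
  ],
)

```text
clock: 9.35
position: [0.5515, 0.1797, 0.1364]
ee_rot: [0.977, 0.211, 0.001, 0.0]
ft_force: [-3.3, -3.0, 18.9]
grip_width: 0.614
grasp_force: 44.6
```

Emit:
send_rows(
  plan=[
    [[0, 0, 0, 0, 0, 0.005, 0], [0, 0, 0, 0, 0, 0.005, 0], [0, 0, 0, 0, 0, 0, 0], [0, 0, 0, 0, 0, 0, 0]],
  ],
)

```text
clock: 9.68
position: [0.552, 0.18, 0.136]
ee_rot: [0.977, 0.211, 0.002, 0.0]
ft_force: [-8.0, -4.4, 31.8]
grip_width: 0.618
grasp_force: 46.4
```

The force climbed steeply at z≈0.136, after about 22 mm of travel, so the platform is on its stop. I ease back about 1 mm to hold moderately, then verify.

Emit:
send_rows(
  plan=[
    [[0, 0, 0, 0, 0, -0.005, 0], [0, 0, 0, 0, 0, 0, 0], [0, 0, 0, 0, 0, 0, 0], [0, 0, 0, 0, 0, 0, 0], [0, 0, 0, 0, 0, 0, 0]],
  ],
)

```text
clock: 10.1
position: [0.5518, 0.1798, 0.1361]
ee_rot: [0.977, 0.211, 0.002, 0.0]
ft_force: [-4.1, -4.5, 22.9]
grip_width: 0.618
grasp_force: 45.4
```

Run:
```python
from h import *
o=get_obs();print(o['position'],o['ft_force'],o['torque'])
S=[];
for n,p0 in(("scene",(326,185)),("side",(222,225))):
    i=optics.camera(n);S.append(i)
    for s,ce,m in blobs(i,'green'): print(n,s,ce.round(1))
    c=optics.get_calibration(n);T=np.linalg.inv(c['world_from_camera'])
    for z in(.073,.051):   # expected row of the low cup's near rim edge
        w=np.array(c['world_from_camera'])[:2,3]-[.5475,.179];w=w/np.linalg.norm(w)*.034
        q=T@[.5475+w[0],.179+w[1],z,1];k=c['intrinsics']@np.array([q[0],-q[1],-q[2]]);print(z,(k/k[2]).round(1))
cv2.imwrite("pics/c6.png",np.hstack([cv2.resize(S[0][70:240,250:390],(400,486)),cv2.resize(S[1][100:270,150:290],(400,486))])[:,:,::-1])
```

```text
[0.55177389 0.17982786 0.13611211] [-4.06396363 -4.53821842 22.8562771 ] [-1.08663501  1.16402774 -0.09050652]
scene [ 309  146   31   58 1238] [326.5 178.7]
0.073 [323.8 197.2   1. ]
0.051 [323.1 206.    1. ]
side [ 206  184   33   59 1138] [223.1 219.2]
side [322 206  21  19 295] [331.8 214.8]
0.073 [223.6 235.5   1. ]
0.051 [224.2 243.1   1. ]
```

View pics/c6.png

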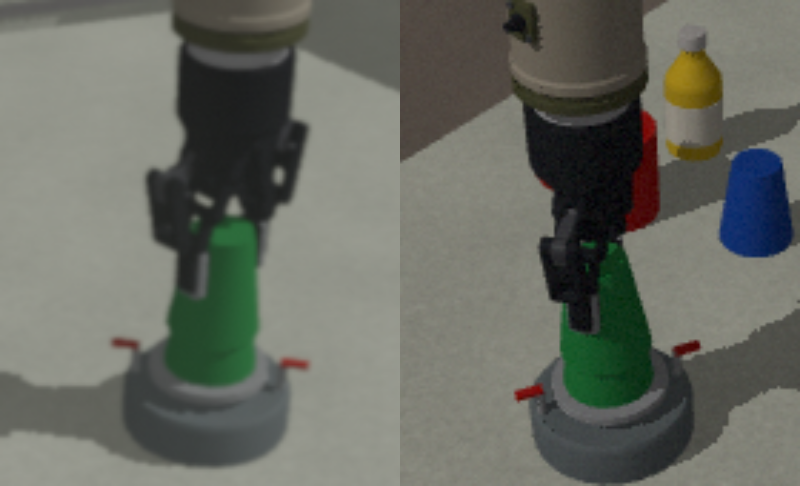

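The platform now sits level with the housing. The lower rim moved 9 px (scene) and 8 px (side), against 8.8 and 7.6 expected for 22 mm. The stack is upright and nested, and the push is steady at about 23 N.

```bash
python3 -c "
from workcell import job
print(job.hand_in())"
```

```text
the job is handed in; nothing more can be done
None
```

I handed the job in with the loose green tumbler nested over the one on the lifter and the gripper still holding the platform down on its stop with a steady push of about 23 N; no verdict was returned.

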